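# Put the serving slate away in the rack

## Task

The serving slate lying on the butcher block is too wide for the gripper and too thin to get under: press on it and slide it out flat over the block's front edge (the side towards the robot), take it by the part that overhangs, lift it clear, and stand it on its long edge in the empty bay of the rack, centred like the two slates already there. Let go and leave it standing. Never let the slate fall, and leave the glasses, pot, trays and stored slates where they are.

Things in the scene. Friction and masses are not known exactly. Their poses are not given: they have to be found in the camera images.
- slate: The serving slate: flat dark grey stone plate, 120 mm (its x) by 160 mm (its y) by 6 mm, about 0.3 kg (varies). Starts lying flat on the block near the rear stop rail, its 160 mm front edge roughly parallel to the block's front edge. Origin: centre of its underside; z is its upper face normal, -x points to its front edge (towards the robot at yaw 0).
- slate_mid (a point): The centre of the slate's volume (3 mm above the origin along the slate's z). On the oiled block it slides easily (friction about 0.35, less than between fingers and slate), so shut fingers that press on it from above with a steady 12 to 20 N drag it along; with much less they slip.
- slate_front (a point): The middle of the slate's front 160 mm edge (60 mm from the centre along the slate's -x, at mid thickness).
- block: The butcher block, fixed: striped wood slab 200 mm (its x) by 380 mm (its y); its flat top is 80 mm above the counter, the slab 60 mm thick on four 20 mm feet. Its x axis points from the front face (robot's side) to the rear. Origin: under the centre of the block, at counter height.
- block_front (a point): The middle of the top front edge of the block (100 mm from the block's centre along its -x, 80 mm above the counter). A stop rail 16 mm thick and 28 mm high runs along the rear edge of the block's top; the slate starts with its rear edge 8 to 14 mm from the rail, too little for fingers to get in behind it.
- rack: Beech slate rack, fixed: two rails along its x, 200 mm long, their tops 28 mm above the counter, at y = +-45 mm. Three bays at x = -62, 0 and +62 mm; a bay is the 20 mm clear gap between dowels (8 mm thick, 62 mm tall above the rails) standing on both rails at 14 mm either side of the bay's middle. Origin: under the centre of the rack, at counter height.
- bay (a point): The middle of the empty bay, between the two rails at the height of their tops (28 mm above the counter); its axes are the rack's. A slate stands there on the rails, its faces looking along the rack's x, its 160 mm edge along the rack's y, its centre 60 mm above this point. Which bay is empty varies.
- stored_a: A stored slate of the same size standing in one bay of the rack; leave it. Origin: middle of its lower edge.
- stored_b: The other stored slate standing in the rack; leave it. Origin: middle of its lower edge.
- glass1: Tulip glass 150 mm tall, 72 mm across, standing on the block at the block's +y end beside the slate. Origin: centre of its foot.
- glass2: Tulip glass, same size, standing on the counter behind the rack. Origin: centre of its foot.
- glass3: Tulip glass, same size, on the right of the counter. Origin: centre of its foot.
- glass4: Tulip glass, same size, standing on the stacked trays. Origin: centre of its foot.
- pot: Closed white ceramic pot, 150 mm across, 100 mm tall, on the right of the counter. Origin: centre of its underside.
- pot_lid: Hard grey silicone lid, 124 mm across, with a knob, resting on the pot; its top is 131 mm above the counter.
- tray_metal: Brushed aluminium tray 340 by 240 by 22 mm, lying on the left of the counter. Origin: centre of its underside.
- tray_plastic: White plastic tray 310 by 210 by 28 mm stacked in the aluminium one. Origin: centre of its underside.
There are look-alikes about, which are no part of the job. What is shaped like the slate but red is not meant.

How it is judged:
On the way, in this order (a step that is already met when the one before it is completed fails the run):
1. the slate, still lying flat on the block, overhangs its front edge by 8 mm or more (x of slate_front in the frame of block below -0.108 m and angle between slate's own z axis and vertical below 0.06 rad and contact force between slate and block above 0.3 N), for 0.2 s.
2. the slate is lifted clear of the block (height (world z) of slate_mid above 0.14 m and contact force between slate and block below 0.05 N), for 0.2 s.
At the end, for the whole second after the job is handed in: The slate stands at rest and released in the empty bay, on a long edge on both rails (centre 52 to 66 mm above the rail tops, long edge level within 0.1 rad), its centre within 13 mm of the bay's middle across the bay and 35 mm along it, leaning no more than about 0.27 rad (x of slate_mid in the frame of bay between -0.013 and 0.013 m and y of slate_mid in the frame of bay between -0.035 and 0.035 m and z of slate_mid in the frame of bay between 0.052 and 0.066 m and angle between slate's own z axis and vertical between 1.3 and 1.85 rad and angle between slate's own y axis and vertical between 1.47 and 1.67 rad and contact force between slate and rack above 0.3 N and linear speed of slate below 0.02 m/s); the robot touches nothing.
It fails at once if the slate falls (its centre comes below 65 mm above the counter) (height (world z) of slate_mid below 0.065 m).
It fails at once if a glass is tipped, or shifted by more than 25 mm (angle between any of glass1, glass2, glass3, glass4's own z axis and vertical above 0.25 rad or distance of any of glass1, glass2, glass3, glass4 from where it was at the start of the episode above 0.025 m).
It fails at once if a stored slate is shifted by more than 25 mm or tipped (distance of any of stored_a, stored_b from where it was at the start of the episode above 0.025 m or angle between any of stored_a, stored_b's own z axis and vertical above 0.3 rad).
It fails at once if the pot, its lid or a tray is shifted by more than 25 mm (distance of any of pot, pot_lid, tray_metal, tray_plastic from where it was at the start of the episode above 0.025 m).
It also fails if it takes over 67 s, if anything falls off the work surface, if the arm or the gripper's body presses on something with over 40 N, if the wrist force passes 120 N, or if a joint passes its speed limit or range.

## Robot

A 6-joint arm with a two-finger parallel gripper is mounted at the origin on the work surface. World frame = base frame: x ahead of the robot, y to its left, z up, the work surface at z = 0. Lengths are in m, angles in rad, forces in N, time in s.
With the tool pointing down it reaches from about 0.35 to 0.85 m from the base axis. Payload 8.1 kg.
Tool frame: the origin (TCP) lies midway between the tips of the shut fingers; the grasp point (between the pads) lies 19 mm behind it (manip.hold_point_z is the distance from the TCP to the grasp point, in m); z points along the fingers, y is the line along which they close (so a half turn about z gives the same grasp; the last joint's range is limited). The gripper opens to 85 mm and grips with 20 to 120 N. Pads are 22 mm wide; open, the fingers measure 114 mm over their backs; the gripper's body (76 mm by 85 mm) begins 54 mm behind the grasp point. The pads swing forward as they close: fully open they stand 13 mm farther back than shut.
Start: joints at [-1.247, 0.13, 1.488, -0, 1.523, -0.085], TCP at [0.239, -0.551, 0.231] pointing down, gripper open.
Joint ranges: [-2.96, 2.96], [-0.89, 2.26], [0.02, 2.5], [-1.34, 4.48], [0, 2.73], [-2.66, 2.66]. Speed limits (rad/s): [2.39, 2.39, 2.79, 3.14, 3.14, 3.14].

## Interface

Orientations are given as a 3x3 rotation matrix whose columns are the frame's x, y, z axes.
In Python, from bench import manip gives the robot as it stands.
- The arm moves only by the tool send_rows, never from a script. Its argument "steps" is a list of rows, each a list of 7 numbers: the shift along the tool's x, y, z in m, then the turn, a rotation vector about the tool's x, y, z in rad, then the finger opening in m, from 0 to 0.0854. A call has 1 to 20 rows; each row shifts and turns the commanded pose from where the row before left it, along the tool's axes as they then stand; what a row does not reach is not made up. A row lasts 1/8 s, in which the tool goes at most 62.5 mm and 10.7 degrees, less where a joint would pass 70% of its speed; a pose out of reach is approached as far as the arm can. A call with a gripper value outside its range is refused whole. The fingers move at their own pace and stop on an object; the grip force is fixed at half the most. Time passes only in rows, so rows that do not move let the fingers close. It gives the time, the measured TCP pose, the force, the opening and the grip force at its end, in the units of the state.
- manip.sense(): the state, without advancing time (a new reading comes with each control period).
- manip.capture(name): name is "scene" or "side" or "wrist"; returns a dict with "image" (384x512x3 uint8, red, green, blue), "fovy" (degrees; the focal length in pixels is half the picture's height over the tangent of half this angle, whatever the lens; pixels are square), "cx", "cy" (the principal point, pixels), "extrinsics" (4x4, takes a point from camera to world coordinates); the wrist camera has in their place "mount" (4x4, takes a point from camera to tool coordinates, whose origin is the TCP and whose axes are the flange's). Camera axes: x right, y down, z forward; pixel columns grow to the right and rows downward; lengths in m; the calibration is good to about 2 mm. A picture is of the moment at which its call begins: read the wrist's pose just before it. There is no depth.
- manip.job_done(): hands the job in; it is judged then, once.
The state is a dict: "t": time; "q": joint angles; "dq": joint speeds; "joint_torque": joint torques, N m; "position": TCP position; "eef_rot": TCP orientation; "ft_force": force on the tool from outside, world axes, zero at the start; "moment": the same for the moment, N m; "finger_gap": finger opening in m; "finger_force": force on a finger pad.
Only numpy, scipy, OpenCV 4.12 (cv2) and the standard library are available. Lean on these libraries where they do the work, as an engineer would, in place of code of your own. Each camera call takes 0.05 s, during which the arm holds its last target. There are 200 camera calls.

## Working session

There is one attempt and no reset: what is moved stays moved. The work goes in short steps, Python scripts to look and compute and a tool call to move; the robot and the scene stay as the last step left them, time stands still between calls to the robot, and variables do not carry over. Pictures are saved under pics/ and viewed, at most 10 in all, crops included, and the job is handed in when it is done.

Besides the shell and the picture viewer there is one more tool, called after "Request:" in YAML: its name, and indented under it one key for each argument. send_rows: Moves the arm, as the interface text tells. Its arguments: {"type":"object","properties":{"steps":{"type":"array"}},"required":["steps"]}

```bash
ls; mkdir -p pics
python3 - <<'E'
from bench import manip
import cv2,numpy as np
for n in("scene","side"):
    c=manip.capture(n); cv2.imwrite(f"pics/{n}0.png",cv2.resize(c["image"][:,:,::-1],(800,600),interpolation=cv2.INTER_CUBIC))
    print(n,c["fovy"],c["cx"],c["cy"],np.round(c["extrinsics"],4).tolist())
    np.savez(f"{n}.npz",f=192/np.tan(np.radians(c["fovy"]/2)),cx=c["cx"],cy=c["cy"],E=c["extrinsics"],im=c["image"])
s=manip.sense();print(s["t"],s["position"],np.round(s["eef_rot"],3),s["ft_force"])
E
```

```text
pics
scene 57.14758534433396 264.44802265588686 195.63428938073466 [[-0.2291, 0.7557, -0.6135, 1.4584], [0.9733, 0.1852, -0.1354, 0.2043], [0.0113, -0.6282, -0.778, 1.2339], [0.0, 0.0, 0.0, 1.0]]
side 42.25293414814956 249.58353944878357 188.47307606117238 [[-0.9698, -0.1835, 0.1604, 0.2787], [-0.2437, 0.7242, -0.6451, 1.1905], [0.0023, -0.6647, -0.7471, 1.4447], [0.0, 0.0, 0.0, 1.0]]
0.1 [ 0.23837099 -0.55008894  0.23034662] [[ 0.918  0.398 -0.001]
 [ 0.398 -0.918  0.002]
 [ 0.    -0.002 -1.   ]] [ 0.25018665 -0.00690181  0.72274624]
```

View pics/scene0.png

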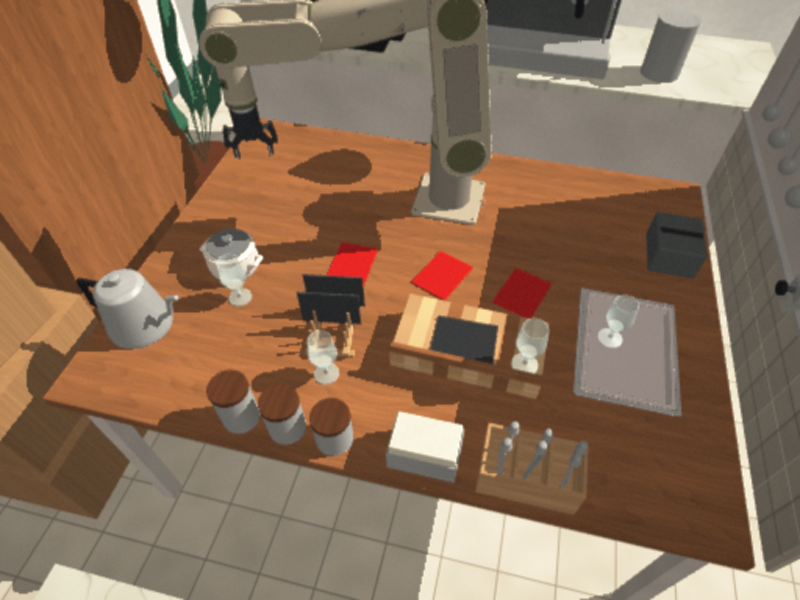

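View pics/side0.png

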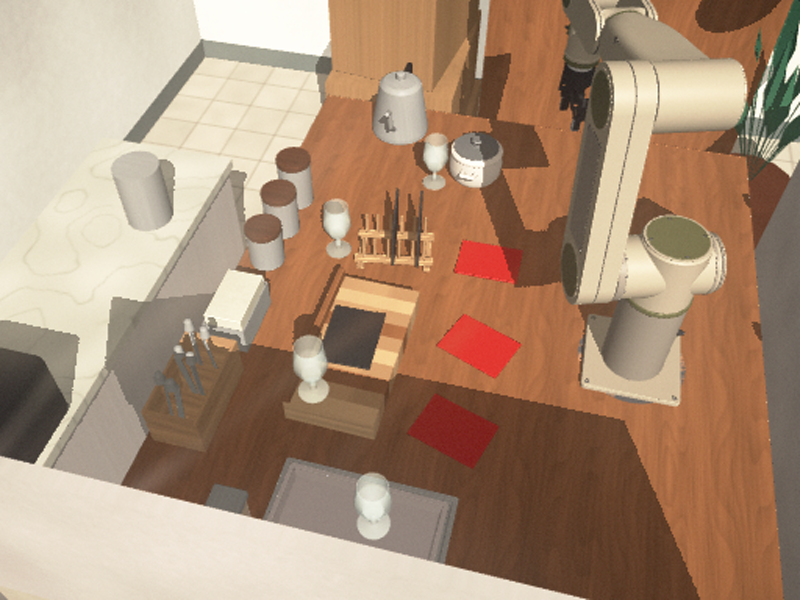

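The two pictures show these slate-like plates:
- **Dark grey plate on the striped block:** scene (467,339), side (354,336). This fits the description of the slate.
- **Three red plates on the counter:** scene (352,262), (442,275), (522,292). These are look-alikes.
- **Two dark slates standing in the rack:** scene (333,290) and (330,307). These are the stored ones, in the two bays nearer the robot, so the far (+x) bay looks empty.

I'll confirm with enlarged crops.

Run:
```python
import numpy as np,cv2
for n,(x0,y0,x1,y1,s) in dict(scene=(185,165,357,260,4.6),side=(170,115,290,290,3.4)).items():
    im=np.load(n+".npz")["im"][y0:y1,x0:x1,::-1]
    o=cv2.resize(im,None,fx=s,fy=s,interpolation=cv2.INTER_CUBIC)
    cv2.imwrite(f"pics/{n}1.png",cv2.convertScaleAbs(o,alpha=1.2,beta=15)); print(o.shape)
```

```text
(437, 791, 3)
(595, 408, 3)
```

View pics/scene1.png

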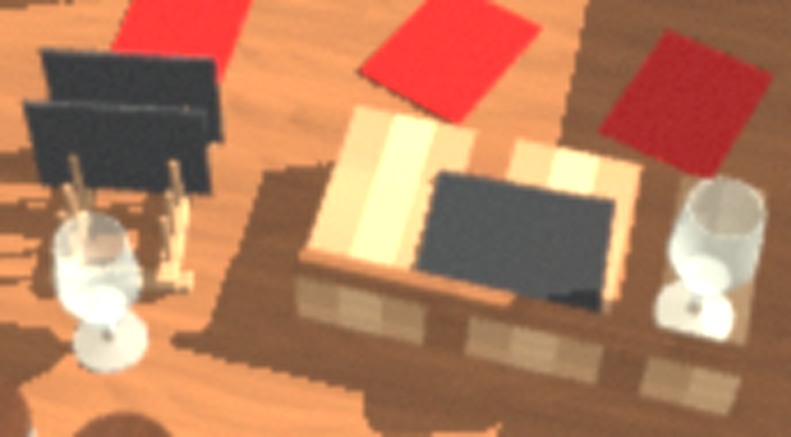

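View pics/side1.png

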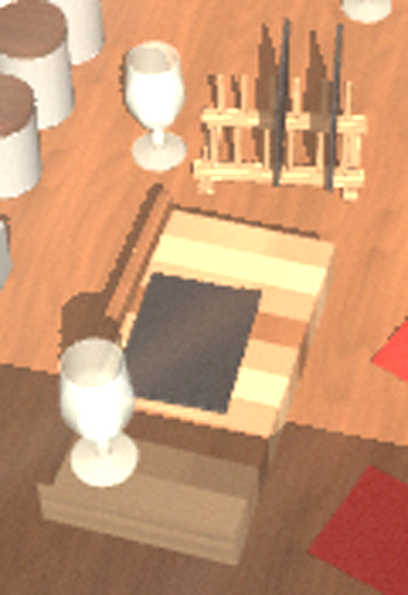

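The crops confirm it. The grey slate on the block has scene-crop corners (436,173), (614,199), (601,310) and (418,270). The stored slates fill the middle and front bays, so the rear (+x) bay is empty. Next step is to triangulate.

```bash
cat > geo.py <<'E'
import numpy as np
C={n:np.load(f"{n}.npz") for n in("scene","side")}
crop=dict(scene=(185,165,4.6),side=(170,115,3.4))
def onz(n,u,v,z,full=False):
    c=C[n]
    if not full:
        x0,y0,s=crop[n]; u=(u+.5)/s-.5+x0; v=(v+.5)/s-.5+y0
    E=c["E"]; d=E[:3,:3]@np.array([(u-c["cx"])/c["f"],(v-c["cy"])/c["f"],1])
    o=E[:3,3]; return np.round(o+d*(z-o[2])/d[2],4)
E
python3 - <<'E'
from geo import *
P=[("slate","scene",.086,[(436,173),(614,199),(601,310),(418,270)]),
("slate","side",.086,[(262,291),(225,413),(122,397),(156,274)]),
("block front","scene",.08,[(355,107),(640,165)]),
("block front","side",.08,[(334,240),(275,425)]),
("railtop rear(-y end,mid)","scene",.108,[(300,262),(510,305)]),
("stored tops bay-62: ","scene",.148,[(40,50),(217,59)]),
("stored tops bay0: ","scene",.148,[(25,102),(209,109)]),
("stored tops bay0,+y end then bay-62 +y?","side",.148,[(287,20),(338,27)]),
("stored lower +y corner","side",.028,[(277,186),(329,188)]),
("rack +y rail ends","side",.028,[(195,170),(362,181)]),
("rack -y rail ends","side",.028,[(203,113),(367,121)]),
("glass1 foot","scene",.08,[(694,306)]),("glass1 foot","side",.08,[(104,459)]),
("glass2 foot","scene",0,[(110,338)]),("glass2 foot","side",0,[(158,150)]),]
for l,n,z,ps in P:
    print(l,n,[onz(n,*p,z)[:2].tolist() for p in ps])
E
```

```text
slate scene [[0.5725, 0.0724], [0.5636, 0.2318], [0.6825, 0.237], [0.6792, 0.0788]]
slate side [[0.5666, 0.0746], [0.5629, 0.2373], [0.6678, 0.2435], [0.6817, 0.0793]]
block front scene [[0.5096, -0.0174], [0.5149, 0.2497]]
block front side [[0.5099, -0.02], [0.5123, 0.2351]]
railtop rear(-y end,mid) scene [[0.7097, -0.0171], [0.7103, 0.1625]]
stored tops bay-62:  scene [[0.5678, -0.2952], [0.5402, -0.1377]]
stored tops bay0:  scene [[0.6288, -0.2863], [0.5982, -0.1277]]
stored tops bay0,+y end then bay-62 +y? side [[0.6279, -0.2842], [0.5674, -0.2868]]
stored lower +y corner side [[0.6015, -0.1323], [0.5422, -0.144]]
rack +y rail ends side [[0.701, -0.1339], [0.5075, -0.1645]]
rack -y rail ends side [[0.7179, -0.2291], [0.5226, -0.2643]]
glass1 foot scene [[0.6558, 0.3134]]
glass1 foot side [[0.664, 0.3154]]
glass2 foot scene [[0.7572, -0.1816]]
glass2 foot side [[0.7619, -0.1816]]
```

Request:
send_rows:
  steps:
    - [0, 0, -0.017, 0, 0, 0.136, 0]
    - [0, 0, -0.017, 0, 0, 0.136, 0]
    - [0, 0, -0.017, 0, 0, 0.137, 0]
    - [0.027, -0.047, 0, 0, 0, 0, 0]
    - [0.027, -0.047, 0, 0, 0, 0, 0]
    - [0.027, -0.047, 0, 0, 0, 0, 0]
    - [0.027, -0.047, 0, 0, 0, 0, 0]
    - [0.027, -0.047, 0, 0, 0, 0, 0]
    - [0.027, -0.047, 0, 0, 0, 0, 0]
    - [0.027, -0.047, 0, 0, 0, 0, 0]
    - [0.027, -0.047, 0, 0, 0, 0, 0]
    - [0.027, -0.047, 0, 0, 0, 0, 0]
    - [0.027, -0.047, 0, 0, 0, 0, 0]
    - [0.027, -0.047, 0, 0, 0, 0, 0]
    - [0.027, -0.047, 0, 0, 0, 0, 0]
    - [0.027, -0.047, 0, 0, 0, 0, 0]
    - [0.027, -0.047, 0, 0, 0, 0, 0]
    - [0.024, -0.047, 0, 0, 0, 0, 0]

```text
t: 2.35
position: [0.6412, 0.156, 0.2816]
eef_rot: [[1.0, -0.0, -0.001], [-0.0, -1.0, -0.0], [-0.001, 0.0, -1.0]]
ft_force: [0.2, -0.5, 0.2]
finger_gap: 0.0002
finger_force: 0.0
```

```bash
cat > log.py <<'E'
from bench import manip
import json,numpy as np
s=manip.sense()
print(round(s["t"],2),np.round(s["q"],3),np.round(s["position"],4),np.round(s["ft_force"],1))
open("fk.jsonl","a").write(json.dumps([list(map(float,s["q"])),list(map(float,s["position"])),np.array(s["eef_rot"]).tolist()])+"\n")
E
python3 log.py
```

```text
2.35 [ 0.161  0.28   1.227 -0.     1.635  1.732] [0.6412 0.156  0.2816] [ 0.2 -0.5  0.2]
```

Request:
send_rows:
  steps:
    - [0, 0, 0.05, 0, 0, 0, 0]
    - [0, 0, 0.05, 0, 0, 0, 0]
    - [0, 0, 0.05, 0, 0, 0, 0]
    - [0, 0, 0.03, 0, 0, 0, 0]
    - [0, 0, 0.01, 0, 0, 0, 0]
    - [0, 0, 0, 0, 0, 0, 0]

```text
t: 3.1
position: [0.6405, 0.1543, 0.0921]
eef_rot: [[1.0, -0.0, -0.001], [-0.0, -1.0, -0.0], [-0.001, 0.0, -1.0]]
ft_force: [-0.2, 0.5, 1.4]
finger_gap: 0.0003
finger_force: 0.0
```

```bash
python3 log.py
```

```text
3.1 [0.159 0.385 1.448 0.    1.309 1.73 ] [0.6405 0.1543 0.0921] [-0.2  0.5  1.4]
```

Request:
send_rows:
  steps:
    - [0, 0, 0.004, 0, 0, 0, 0]
    - [0, 0, 0.002, 0, 0, 0, 0]
    - [0, 0, 0, 0, 0, 0, 0]

```text
t: 3.48
position: [0.641, 0.1544, 0.087]
eef_rot: [[1.0, -0.0, 0.001], [-0.0, -1.0, 0.0], [0.001, -0.0, -1.0]]
ft_force: [0.5, -0.3, 0.4]
finger_gap: -0.0003
finger_force: 0.0
```

Request:
send_rows:
  steps:
    - [0, 0, 0.001, 0, 0, 0, 0]
    - [0, 0, 0.001, 0, 0, 0, 0]
    - [0, 0, 0, 0, 0, 0, 0]

```text
t: 3.85
position: [0.6411, 0.1545, 0.0861]
eef_rot: [[1.0, -0.0, 0.001], [-0.0, -1.0, 0.0], [0.001, -0.0, -1.0]]
ft_force: [-3.5, 0.0, 8.9]
finger_gap: -0.0002
finger_force: 4.7
```

Request:
send_rows:
  steps:
    - [0, 0, 0.001, 0, 0, 0, 0]
    - [0, 0, 0, 0, 0, 0, 0]
    - [-0.005, 0, 0, 0, 0, 0, 0]
    - [-0.005, 0, 0, 0, 0, 0, 0]

```text
t: 4.35
position: [0.6332, 0.1546, 0.0861]
eef_rot: [[1.0, -0.0, 0.006], [-0.0, -1.0, 0.001], [0.006, -0.001, -1.0]]
ft_force: [3.8, 0.1, 6.9]
finger_gap: -0.0002
finger_force: 3.6
```

Request:
send_rows:
  steps:
    - [0, 0, 0.001, 0, 0, 0, 0]
    - [-0.002, 0, 0.001, 0, 0, 0, 0]
    - [-0.005, 0, 0, 0, 0, 0, 0]
    - [-0.005, 0, 0, 0, 0, 0, 0]

```text
t: 4.85
position: [0.6231, 0.1548, 0.0861]
eef_rot: [[1.0, -0.0, 0.011], [-0.0, -1.0, 0.001], [0.011, -0.001, -1.0]]
ft_force: [6.1, -0.8, 13.4]
finger_gap: -0.0001
finger_force: 6.4
```

Request:
send_rows:
  steps:
    - [-0.006, 0, 0.0005, 0, 0, 0, 0]
    - [-0.006, 0, 0, 0, 0, 0, 0]
    - [-0.006, 0, 0, 0, 0, 0, 0]
    - [-0.006, 0, 0, 0, 0, 0, 0]
    - [-0.006, 0, 0, 0, 0, 0, 0]
    - [-0.006, 0, 0, 0, 0, 0, 0]

```text
t: 5.6
position: [0.5877, 0.1549, 0.086]
eef_rot: [[1.0, -0.0, 0.012], [-0.001, -1.0, 0.002], [0.012, -0.002, -1.0]]
ft_force: [7.3, -0.4, 14.5]
finger_gap: -0.0002
finger_force: 7.4
```

```bash
python3 log.py
python3 - <<'E'
from bench import manip
import cv2,numpy as np
o=[]
for n,(x0,y0,x1,y1,s) in dict(scene=(245,165,357,260,4.6),side=(185,180,285,275,4.6)).items():
    im=manip.capture(n)["image"][y0:y1,x0:x1,::-1]
    o.append(cv2.convertScaleAbs(cv2.resize(im,None,fx=3.5,fy=4.6,interpolation=cv2.INTER_CUBIC),alpha=1.3,beta=15))
cv2.imwrite("pics/drag.png",np.hstack(o))
E
```

```text
5.6 [ 0.174  0.252  1.624 -0.     1.254  1.745] [0.5877 0.1549 0.086 ] [ 7.3 -0.4 14.5]
```

View pics/drag.png

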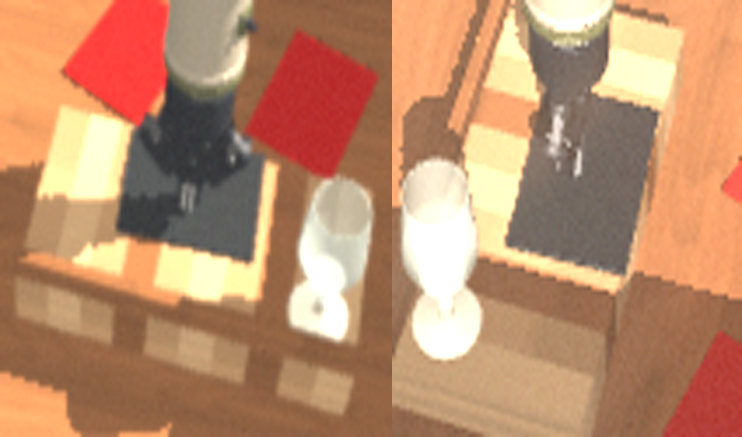

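The slate is following the fingers and stays square to the block. Its front edge, at about (660,105)–(625,272) in the right half, is almost at the block edge. I'll fit the kinematics to check whether a horizontal grasp is reachable.

Run:
```python
import json,numpy as np
D=[json.loads(l) for l in open("fk.jsonl")]+[[[-1.247,.13,1.488,0,1.523,-.085],[.239,-.551,.231],None]]
A=[];b=[]
for q,p,_ in D:
    a=q[1];c=q[1]+q[2]
    r=np.hypot(p[0],p[1])
    # unknown L1,L2,e,r0,z0(d1-d6)
    A+= [[np.sin(a),np.sin(c),np.cos(c),1,0],[np.cos(a),np.cos(c),-np.sin(c),0,1]]; b+=[r,p[2]]
A=np.array(A);b=np.array(b)
for cols in([0,1,2,3,4],[0,1,2,4],[0,1,4]):
    x,res,rk,sv=np.linalg.lstsq(A[:,cols],b,rcond=None); print(cols,np.round(x,4),rk,np.abs(A[:,cols]@x-b).max(),sv[-1])
```

```text
[0, 1, 2, 3, 4] [ 0.3556  0.552   0.051   0.0066 -0.0444] 5 0.0014530130047663015 0.12737245465124802
[0, 1, 2, 4] [ 0.3595  0.5576  0.0512 -0.0473] 4 0.0017827348832860634 0.13451528777261518
[0, 1, 4] [ 0.3263  0.5592 -0.0652] 3 0.011603536724316355 0.13563321707455242
```

Request:
send_rows:
  steps:
    - [-0.006, 0, 0, 0, 0, 0, 0]
    - [-0.006, 0, 0, 0, 0, 0, 0]
    - [-0.006, 0, 0, 0, 0, 0, 0]
    - [-0.006, 0, 0, 0, 0, 0, 0]
    - [-0.006, 0, 0, 0, 0, 0, 0]
    - [-0.006, 0, 0, 0, 0, 0, 0]
    - [-0.006, 0, 0, 0, 0, 0, 0]
    - [0, 0, 0, 0, 0, 0, 0]

```text
t: 6.7
position: [0.5454, 0.1551, 0.086]
eef_rot: [[1.0, -0.0, 0.011], [-0.0, -1.0, 0.002], [0.011, -0.002, -1.0]]
ft_force: [3.4, 0.0, 18.7]
finger_gap: 0.0001
finger_force: 8.9
```

```bash
python3 log.py
```

```text
6.7 [ 0.187  0.148  1.742 -0.     1.24   1.758] [0.5454 0.1551 0.086 ] [ 3.4  0.  18.7]
```

Request:
send_rows:
  steps:
    - [0, 0, -0.01, 0, 0, 0, 0.085]
    - [0, 0, -0.05, 0, 0, 0, 0.085]
    - [-0.02, 0, -0.05, 0, 0, 0, 0.085]
    - [-0.02, 0, -0.05, 0, -0.15, 0, 0.085]
    - [0, 0, -0.02, 0, -0.15, 0, 0.085]
    - [0, 0, 0, 0, -0.15, 0, 0.085]
    - [0, 0, 0, 0, 0, 0, 0.085]

```text
t: 7.58
position: [0.5035, 0.1538, 0.2559]
eef_rot: [[0.896, -0.001, -0.443], [-0.002, -1.0, -0.001], [-0.443, 0.001, -0.896]]
ft_force: [0.4, 1.1, -0.4]
finger_gap: 0.0851
finger_force: 0.0
```

```bash
python3 log.py; tail -1 fk.jsonl
python3 - <<'E'
from bench import manip
import cv2,numpy as np
o=[]
for n,(x0,y0,x1,y1) in dict(scene=(245,155,357,250),side=(185,180,285,275)).items():
    im=manip.capture(n)["image"][y0:y1,x0:x1,::-1]
    o.append(cv2.convertScaleAbs(cv2.resize(im,None,fx=3.5,fy=4.6,interpolation=cv2.INTER_CUBIC),alpha=1.3,beta=15))
cv2.imwrite("pics/drag2.png",np.hstack(o))
E
```

```text
7.58 [0.153 0.36  1.246 0.073 1.99  1.739] [0.5035 0.1538 0.2559] [ 0.4  1.1 -0.4]
[[0.15257537155993064, 0.3596815224915498, 1.245605538865483, 0.07297539422024205, 1.9900505655776946, 1.739180550562846], [0.5034609052571214, 0.15379897794583652, 0.2559338993878704], [[0.8963818987775773, -0.0011459886043486156, -0.44328115034820026], [-0.0016665320039052978, -0.999998303422105, -0.0007847445389258921], [-0.4432794989789004, 0.001442173023640968, -0.8963822878225477]]]
```

View pics/drag2.png

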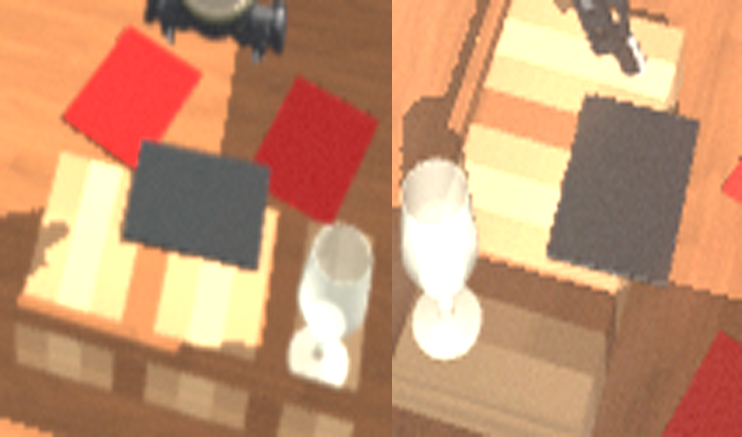

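The slate now lies overhanging the front edge, with front corners at (140,141) and (270,166) in the left half. I'll measure it, fit the forward kinematics and plan the horizontal grasp.

```bash
cat > kin.py <<'E'
import numpy as np,json
from scipy.spatial.transform import Rotation as Ro
from scipy.optimize import least_squares
D=[json.loads(l) for l in open("fk.jsonl")]
def fk(q,P,tool=True):
    L1,L2,e,r0,d1,d6=P
    A=Ro.from_euler("z",q[0]); B=A*Ro.from_euler("y",q[1]); Cc=B*Ro.from_euler("y",q[2])
    F=Cc*Ro.from_euler("ZYZ",[q[3],q[4],q[5]])*Ro.from_euler("z",K*np.pi/2)
    w=np.array([0,0,d1])+A.apply([r0,0,0])+B.apply([0,0,L1])+Cc.apply([e,0,L2])
    return w+F.apply([0,0,d6]),F,w
K=1
if np.abs(fk(D[0][0],[0]*6)[1].as_matrix()-np.array(D[0][2])).max()>.5: K=-1
def res(P): return np.concatenate([fk(q,P)[0]-p for q,p,_ in D])
P=least_squares(res,[.36,.55,.05,0,.25,.3]).x
LO=np.array([-2.96,-.89,.02,-1.34,0,-2.66]);HI=np.array([2.96,2.26,2.5,4.48,2.73,2.66])
def ik(p,R,q0):
    f=lambda q:np.concatenate([(fk(q,P)[0]-p)*5,(fk(q,P)[1]*R.inv()).as_rotvec()])
    s=least_squares(f,np.clip(q0,LO+1e-3,HI-1e-3),bounds=(LO,HI)); return s.x,np.abs(s.fun).max()
E
python3 - <<'E'
from kin import *
from geo import C
import geo
print(K,np.round(P,4),np.abs(res(P)).max())
print("rot err",[round(float((fk(q,P)[1]*Ro.from_matrix(r).inv()).magnitude()),3) for q,p,r in D])
for n,x0,y0,ps in(("scene",245,155,[(140,141),(270,166),(257,270),(122,238)]),("side",185,180,[(307,120),(272,282),(156,257),(193,95)])):
    print(n,[geo.onz(n,(u+.5)/3.5-.5+x0,(v+.5)/4.6-.5+y0,.086,True)[:2].tolist() for u,v in ps])
# horizontal grasp: tool z=(cos yaw, sin yaw,0), tool y vertical (either sign)
for yaw in(0,.3,-.6,.8):
  for sg in(1,-1):
    z=np.array([np.cos(yaw),np.sin(yaw),0]);y=np.array([0,0,sg]);R=Ro.from_matrix(np.c_[np.cross(y,z),y,z])
    best=[]
    for t in range(12):
        q0=np.random.default_rng(t).uniform(LO,HI); q0[0]=.3
        best.append(ik(np.array([.495,.155,.083]),R,q0))
    q,e=min(best,key=lambda b:b[1]); print(yaw,sg,round(e,4),np.round(q,2),"wrist",np.round(fk(q,P)[2],3))
E
```

```text
1 [ 0.3898  0.553   0.0726 -0.0012  0.3365  0.393 ] 0.050626040396979086
rot err [0.0, 0.0, 0.0, 0.0, 0.0]
scene [[0.4769, 0.0756], [0.4691, 0.2347], [0.5909, 0.2355], [0.5934, 0.0772]]
side [[0.472, 0.0769], [0.4717, 0.2346], [0.5852, 0.2402], [0.5906, 0.0808]]
0 1 0.1818 [1.07 0.28 2.5  4.4  1.27 2.66] wrist [0.112 0.205 0.167]
0 -1 0.0 [ 0.99  0.69  2.43  4.13  1.56 -0.02] wrist [0.102 0.155 0.083]
0.3 1 0.1304 [ 2.96  1.72  2.5  -0.97  0.77 -2.32] wrist [ 0.135 -0.025  0.081]
0.3 -1 0.0122 [0.31 0.77 2.5  3.16 1.72 0.  ] wrist [0.12  0.039 0.077]
-0.6 1 0.0599 [ 1.15  0.72  1.96 -1.34  1.64  2.66] wrist [0.181 0.399 0.102]
-0.6 -1 0.06 [ 1.15  0.74  1.95 -1.34  1.65 -0.44] wrist [0.178 0.399 0.095]
0.8 1 0.0785 [ 2.69  2.14  2.28 -1.34  1.22 -1.92] wrist [ 0.202 -0.097  0.039]
0.8 -1 0.0 [-0.52  0.68  2.31  1.82  1.53  0.15] wrist [ 0.221 -0.127  0.083]
```

Request:
send_rows:
  steps:
    - [0, 0, -0.06, 0, 0.18, 0, 0.085]
    - [0, 0, -0.06, 0, 0.18, 0, 0.085]
    - [0, 0, -0.06, 0, 0.18, 0, 0.085]
    - [0, 0, 0, 0, 0.18, 0, 0.085]
    - [0, 0, 0, 0.18, 0, 0, 0.085]
    - [0, 0, 0, 0.18, 0, 0, 0.085]
    - [0, 0, 0, 0.18, 0, 0, 0.085]
    - [0, 0, 0, 0, 0, 0, 0.085]
    - [0, 0, 0, 0, 0, 0, 0.085]

```text
t: 8.8
position: [0.5506, 0.1543, 0.4336]
eef_rot: [[0.963, 0.137, 0.232], [-0.001, -0.86, 0.511], [0.27, -0.492, -0.828]]
ft_force: [-0.7, -0.7, -0.5]
finger_gap: 0.0849
finger_force: 0.0
```

```bash
python3 log.py
```

```text
8.8 [-0.179 -0.245  1.598  0.576  1.615  1.395] [0.5506 0.1543 0.4336] [-0.7 -0.7 -0.5]
```

Request:
send_rows:
  steps:
    - [0, 0, 0, -0.18, 0, 0, 0.085]
    - [0, 0, 0, -0.18, 0, 0, 0.085]
    - [0, 0, 0, -0.18, 0, 0, 0.085]
    - [0, 0, 0, -0.18, 0, 0, 0.085]
    - [0, 0, 0, -0.18, 0, 0, 0.085]
    - [0, 0, 0, -0.18, 0, 0, 0.085]
    - [0, 0, 0, 0, 0, 0, 0.085]
    - [0, 0, 0, 0, 0, 0, 0.085]

```text
t: 9.8
position: [0.5511, 0.1559, 0.4337]
eef_rot: [[0.963, -0.136, 0.233], [0.002, -0.86, -0.511], [0.27, 0.493, -0.827]]
ft_force: [-0.4, -0.3, 0.7]
finger_gap: 0.0847
finger_force: 0.0
```

```bash
python3 log.py
python3 - <<'E'
s=open('kin.py').read()
s=s.replace("L1,L2,e,r0,d1,d6=P","L1,L2,e,r0,d1,d6,h,g,h2=P").replace("Cc.apply([e,0,L2])","Cc.apply([e,h,L2])")
s=s.replace("    return w+F.apply([0,0,d6]),F,w","    G=Cc*Ro.from_euler('ZY',[q[3],q[4]])\n    return w+G.apply([g,h2,d6]),F,w")
s=s.replace("[0]*6","[0]*9").replace("[.36,.55,.05,0,.25,.3]","[.36,.55,.05,0,.25,.3,0,0,0]")
open('kin.py','w').write(s)
E
python3 - <<'E'
from kin import *
print(np.round(P,4),np.round(res(P).reshape(-1,3)*1e3,1).tolist(),[np.round(d[0],2).tolist() for d in D[-2:]])
print("rot err",[round(float((fk(q,P)[1]*Ro.from_matrix(r).inv()).magnitude()),3) for q,p,r in D])
J=least_squares(res,P).jac;print(np.round(np.linalg.svd(J)[1],3))
E
```

```text
9.8 [ 0.545  0.058  1.314 -0.61   1.801  2.055] [0.5511 0.1559 0.4337] [-0.4 -0.3  0.7]
[ 0.3691  0.5534  0.0616 -0.      0.3181  0.3648  0.0512  0.      0.    ] [[0.0, 0.0, -0.0], [-0.0, 0.0, -0.0], [-0.0, 0.0, 0.0], [-0.0, 0.0, 0.0], [0.0, 0.0, -0.0], [-0.0, -0.0, 0.0], [-0.0, 0.0, -0.0]] [[-0.18, -0.24, 1.6, 0.58, 1.62, 1.39], [0.54, 0.06, 1.31, -0.61, 1.8, 2.06]]
rot err [0.0, 0.0, 0.0, 0.0, 0.0, 0.0, 0.0]
[5.204 4.54  3.695 0.832 0.599 0.494 0.397 0.333 0.29 ]
```

```bash
cat > scan.py <<'E'
from kin import *
def Rh(yaw,sg):
    z=np.array([np.cos(yaw),np.sin(yaw),0]);y=np.array([0,0,sg]);return Ro.from_matrix(np.c_[np.cross(y,z),y,z])
if __name__=="__main__":
  rng=np.random.default_rng(0)
  for gy in(.11,.155,.20):
   for yaw in np.arange(-1.0,1.01,.2):
    for sg in(1,-1):
      p=np.array([.482,gy,.083])+.019*np.array([np.cos(yaw),np.sin(yaw),0])
      S={}
      for t in range(14):
        q,e=ik(p,Rh(yaw,sg),rng.uniform(LO,HI)*[.5,1,1,1,1,1])
        if e<2e-3: S[tuple(np.round(q,1))]=q
      for q in S.values():
        print(gy,round(yaw,1),sg,np.round(q,2),"w",np.round(fk(q,P)[2],2),"marg",round(float(np.minimum(q-LO,HI-q).min()),2))
E
python3 scan.py
```

```text
0.11 -0.4 -1 [ 0.81  0.56  2.3   4.36  1.47 -0.26] w [0.16 0.24 0.08] marg 0.12
0.11 -0.2 1 [-2.02  2.04  2.44  1.51  1.33  1.81] w [0.14 0.18 0.08] marg 0.06
0.11 -0.2 -1 [ 0.67  0.52  2.44  4.02  1.45 -0.14] w [0.14 0.18 0.08] marg 0.06
0.11 0.6 -1 [-0.65  0.52  2.47  1.89  1.52  0.15] w [ 0.2  -0.09  0.08] marg 0.03
0.11 0.8 -1 [-0.71  0.54  2.34  1.63  1.55  0.26] w [ 0.24 -0.14  0.08] marg 0.16
0.11 1.0 -1 [-0.7   0.6   2.19  1.45  1.62  0.35] w [ 0.3  -0.18  0.08] marg 0.31
0.155 -1.0 1 [ 0.89  0.81  1.72 -1.31  1.75  2.56] w [0.3  0.45 0.08] marg 0.03
0.155 -1.0 -1 [ 0.89  0.81  1.72 -1.31  1.75 -0.58] w [0.3  0.45 0.08] marg 0.03
0.155 -0.4 -1 [ 0.9   0.59  2.22  4.46  1.48 -0.33] w [0.16 0.29 0.08] marg 0.02
0.155 -0.2 -1 [ 0.81  0.54  2.36  4.16  1.44 -0.2 ] w [0.14 0.22 0.08] marg 0.14
0.155 -0.0 1 [-2.04  1.92  2.48  1.42  1.12  1.91] w [0.14 0.16 0.08] marg 0.02
0.155 -0.0 -1 [ 0.6   0.51  2.48  3.75  1.45 -0.08] w [0.14 0.16 0.08] marg 0.02
0.155 0.6 -1 [-0.46  0.51  2.49  2.08  1.51  0.12] w [ 0.2  -0.04  0.08] marg 0.01
0.155 0.8 -1 [-0.57  0.53  2.38  1.77  1.53  0.22] w [ 0.24 -0.09  0.08] marg 0.12
0.155 1.0 -1 [-0.59  0.58  2.24  1.55  1.58  0.33] w [ 0.3  -0.14  0.08] marg 0.26
0.2 -1.0 1 [ 0.94  0.86  1.62 -1.27  1.79  2.52] w [0.3  0.49 0.08] marg 0.07
0.2 -1.0 -1 [ 0.94  0.86  1.62 -1.27  1.79 -0.63] w [0.3  0.49 0.08] marg 0.07
0.2 -0.2 -1 [ 0.91  0.56  2.28  4.27  1.44 -0.27] w [0.14 0.27 0.08] marg 0.21
0.2 -0.0 -1 [ 0.76  0.53  2.41  3.91  1.42 -0.14] w [0.14 0.2  0.08] marg 0.09
0.2 -0.0 -1 [-1.96  2.1   2.41  1.49  1.19 -1.36] w [0.14 0.2  0.08] marg 0.09
0.2 0.6 -1 [-0.24  0.52  2.5   2.3   1.49  0.09] w [0.2  0.   0.08] marg 0.0
0.2 0.8 -1 [-0.41  0.53  2.41  1.93  1.5   0.2 ] w [ 0.24 -0.05  0.08] marg 0.09
0.2 1.0 -1 [-0.47  0.57  2.27  1.67  1.54  0.3 ] w [ 0.3  -0.09  0.08] marg 0.23
```

```bash
cat > plan.py <<'E'
from kin import *
from scan import Rh
def follow(q,p,R,p2,R2,n):
    """straight line+slerp; return joints, worst error, worst dq, min margin"""
    rv=(R.inv()*R2).as_rotvec(); E=0;M=9;V=0
    for k in range(1,n+1):
        a=k/n; qn,e=ik(p+(p2-p)*a,R*Ro.from_rotvec(rv*a),q)
        V=max(V,np.abs(qn-q).max());E=max(E,e);M=min(M,np.minimum(qn-LO,HI-qn).min());q=qn
    return q,dict(err=round(E,4),dq=round(float(V),2),marg=round(float(M),2),q=np.round(q,2).tolist())
rackyaw=.175
def Rfin(theta_rel,sgn):
    """tool rot when slate stands; tool grips with z=(cos t,sin t,0) in slate frame, tool y=-slate z"""
    Y=np.array([-np.sin(rackyaw),np.cos(rackyaw),0])*sgn; X=np.array([0,0,-1.]); S=np.c_[X,Y,np.cross(X,Y)]
    return Ro.from_matrix(S)*Rh(theta_rel,-1)
E
cat > t.py <<'E'
from plan import *
q=np.array(D[-1][0]);p=np.array(D[-1][1]);R=Ro.from_matrix(D[-1][2])
th=.85; Rg=Rh(th,-1); pg=np.array([.496,.108,.083]); zt=Rg.as_matrix()[:,2]
pre=pg-.10*zt
print("rotvec to grasp R in tool",np.round((R.inv()*Rg).as_rotvec(),3))
seq=[("move",np.array([.45,.05,.43]),R,10),("rot",np.array([.45,.05,.43]),Rg,20),("over",pre+[0,0,.2],Rg,8),("down",pre,Rg,10),("in",pg,Rg,6),("lift",pg+[0,0,.2],Rg,10)]
for n,p2,R2,k in seq:
    q,i=follow(q,p,R,p2,R2,k);p,R=p2,R2;print(n,np.round(p2,3),i)
ql=q;pl=p
bay=np.array([.674,-.192,.028])
for sgn in(1,-1):
    Rf=Rfin(th-.03,sgn)
    # slate centre in tool frame (grasp): 
    c=Rg.inv().apply(np.array([.532,.156,.083])-pg); pf=bay+[0,0,.060]-Rf.apply(c)
    print("sgn",sgn,"final tcp",np.round(pf,3),"toolz",np.round(Rf.as_matrix()[:,2],2),"rotvec",np.round((Rg.inv()*Rf).as_rotvec(),3))
    q=ql;p=pl;R=Rg
    for n,p2,R2,k in[("back",np.array([.5,-.05,.4]),Rg,10),("rot",np.array([.5,-.05,.4]),Rf,24),("over",pf+[0,0,.15],Rf,12),("down",pf,Rf,10)]:
        q,i=follow(q,p,R,p2,R2,k);p,R=p2,R2;print(n,np.round(p2,3),i)
E
python3 t.py
```

```text
rotvec to grasp R in tool [1.891 0.151 0.889]
move [0.45 0.05 0.43] {'err': np.float64(0.0), 'dq': 0.04, 'marg': 0.56, 'q': [0.46, -0.33, 1.68, -0.61, 1.78, 1.97]}
rot [0.45 0.05 0.43] {'err': np.float64(0.0), 'dq': 0.14, 'marg': 0.06, 'q': [-0.99, -0.65, 2.44, 1.51, 1.83, 1.34]}
over [0.43  0.033 0.283] {'err': np.float64(0.0019), 'dq': 0.07, 'marg': 0.0, 'q': [-1.07, -0.25, 2.5, 1.35, 1.84, 0.87]}
down [0.43  0.033 0.083] {'err': np.float64(0.0), 'dq': 0.08, 'marg': 0.01, 'q': [-1.07, 0.56, 2.28, 1.23, 1.67, 0.28]}
in [0.496 0.108 0.083] {'err': np.float64(0.0), 'dq': 0.06, 'marg': 0.21, 'q': [-0.75, 0.56, 2.28, 1.55, 1.58, 0.3]}
lift [0.496 0.108 0.283] {'err': np.float64(0.0015), 'dq': 0.09, 'marg': 0.0, 'q': [-0.75, -0.26, 2.5, 1.55, 1.59, 0.9]}
sgn 1 final tcp [ 0.682 -0.238  0.125] toolz [-0.13  0.72 -0.68] rotvec [-1.153 -0.114  1.069]
back [ 0.5  -0.05  0.4 ] {'err': np.float64(0.0), 'dq': 0.04, 'marg': 0.02, 'q': [-1.02, -0.19, 2.18, 1.45, 1.84, 1.14]}
rot [ 0.5  -0.05  0.4 ] {'err': np.float64(0.0), 'dq': 0.07, 'marg': 0.07, 'q': [-0.6, 0.2, 1.32, 0.67, 2.15, 2.59]}
over [ 0.682 -0.238  0.275] {'err': np.float64(0.0), 'dq': 0.17, 'marg': 0.03, 'q': [-0.66, 1.09, 0.31, 0.7, 2.28, 2.63]}
down [ 0.682 -0.238  0.125] {'err': np.float64(0.0), 'dq': 0.03, 'marg': 0.06, 'q': [-0.66, 1.14, 0.5, 0.6, 2.09, 2.45]}
sgn -1 final tcp [ 0.666 -0.146  0.125] toolz [ 0.13 -0.72 -0.68] rotvec [1.463 2.146 1.578]
back [ 0.5  -0.05  0.4 ] {'err': np.float64(0.0), 'dq': 0.04, 'marg': 0.02, 'q': [-1.02, -0.19, 2.18, 1.45, 1.84, 1.14]}
rot [ 0.5  -0.05  0.4 ] {'err': np.float64(0.6734), 'dq': 1.27, 'marg': 0.0, 'q': [0.42, -0.35, 2.41, 4.48, 1.34, 0.74]}
over [ 0.666 -0.146  0.275] {'err': np.float64(0.6437), 'dq': 0.04, 'marg': 0.0, 'q': [0.09, 0.03, 2.15, 4.48, 0.92, 0.9]}
down [ 0.666 -0.146  0.125] {'err': np.float64(0.4697), 'dq': 0.02, 'marg': 0.0, 'q': [0.05, 0.24, 2.13, 4.48, 0.81, 1.07]}
```

```bash
cat > t2.py <<'E'
from plan import *
import itertools
q0=np.array(D[-1][0]);p0=np.array(D[-1][1]);R0=Ro.from_matrix(D[-1][2])
def run(th,A,pre,L1,L2,hov,verb=True):
    q,p,R=q0,p0,R0
    Rg=Rh(th,-1); pg=np.array([.496,.108,.083]);out=[]
    Rf=Rfin(th-.03,1); c=Rg.inv().apply(np.array([.532,.156,.083])-pg); pf=np.array([.674,-.192,.088])-Rf.apply(c)
    for n,p2,R2,k in[("move",A,R,6),("rot",A,Rg,16),("over",pre+[0,0,.2],Rg,6),("down",pre,Rg,8),("in",pg,Rg,5),("lift",pg+[0,0,.09],Rg,6),("L1",L1,Rg,8),("rotf",L2,Rf,16),("overbay",pf+[0,0,hov],Rf,8),("place",pf,Rf,6)]:
        p2=np.array(p2);q,i=follow(q,p,R,p2,R2,k);p,R=p2,R2;out.append((n,np.round(p2,3).tolist(),i))
    return out
for th in(.75,.85,.95):
    print("th",th)
    for o in run(th,np.array([.48,-.02,.40]),np.array([.46,-.01,.083]),[.55,0,.33],[.62,-.12,.36],.11): print(*o)
E
python3 t2.py
```

```text
th 0.75
move [0.48, -0.02, 0.4] {'err': np.float64(0.0), 'dq': 0.09, 'marg': 0.53, 'q': [0.28, -0.36, 1.75, -0.59, 1.64, 1.85]}
rot [0.48, -0.02, 0.4] {'err': np.float64(0.0), 'dq': 0.17, 'marg': 0.13, 'q': [-1.05, -0.44, 2.37, 1.49, 1.79, 1.2]}
over [0.46, -0.01, 0.283] {'err': np.float64(0.0), 'dq': 0.06, 'marg': 0.05, 'q': [-1.09, -0.2, 2.45, 1.4, 1.78, 0.87]}
down [0.46, -0.01, 0.083] {'err': np.float64(0.0), 'dq': 0.1, 'marg': 0.06, 'q': [-1.09, 0.58, 2.24, 1.32, 1.65, 0.31]}
in [0.496, 0.108, 0.083] {'err': np.float64(0.0), 'dq': 0.08, 'marg': 0.14, 'q': [-0.74, 0.54, 2.36, 1.65, 1.55, 0.24]}
lift [0.496, 0.108, 0.173] {'err': np.float64(0.0033), 'dq': 0.07, 'marg': 0.0, 'q': [-0.74, 0.13, 2.5, 1.64, 1.54, 0.51]}
L1 [0.55, 0.0, 0.33] {'err': np.float64(0.0), 'dq': 0.08, 'marg': 0.0, 'q': [-0.86, -0.16, 2.3, 1.55, 1.6, 1.0]}
rotf [0.62, -0.12, 0.36] {'err': np.float64(0.0), 'dq': 0.13, 'marg': 0.04, 'q': [-0.56, 0.55, 0.91, 0.61, 2.12, 2.62]}
overbay [0.682, -0.238, 0.235] {'err': np.float64(0.0), 'dq': 0.08, 'marg': 0.06, 'q': [-0.64, 0.99, 0.5, 0.57, 2.15, 2.52]}
place [0.682,
[... 1831 characters left out ...]
3] {'err': np.float64(0.0), 'dq': 0.06, 'marg': 0.3, 'q': [-0.74, 0.59, 2.2, 1.46, 1.61, 0.35]}
lift [0.496, 0.108, 0.173] {'err': np.float64(0.0), 'dq': 0.06, 'marg': 0.18, 'q': [-0.74, 0.26, 2.32, 1.47, 1.63, 0.56]}
L1 [0.55, 0.0, 0.33] {'err': np.float64(0.0), 'dq': 0.06, 'marg': 0.19, 'q': [-0.83, 0.05, 2.1, 1.45, 1.75, 0.98]}
rotf [0.62, -0.12, 0.36] {'err': np.float64(0.0), 'dq': 0.12, 'marg': 0.01, 'q': [-0.61, 0.66, 0.85, 0.78, 2.21, 2.65]}
overbay [0.682, -0.238, 0.235] {'err': np.float64(0.0), 'dq': 0.13, 'marg': 0.03, 'q': [-0.68, 1.19, 0.27, 0.77, 2.3, 2.63]}
place [0.682, -0.238, 0.125] {'err': np.float64(0.0), 'dq': 0.03, 'marg': 0.06, 'q': [-0.68, 1.25, 0.38, 0.69, 2.17, 2.5]}
```

Run:
```python
from plan import *
import geo
for l,n,u,v,z in(("glass3","scene",240,297,0),("glass3","side",433,182,0),("potlid","scene",230,240,.125),("potlid","side",476,143,.125)):
    print(l,geo.onz(n,u*.64,v*.64,z,True)[:2])
R0=Ro.from_matrix(D[-1][2]);p0=np.array(D[-1][1]);Rg=Rh(.85,-1)
print("move tool",np.round(R0.inv().apply(np.array([.48,-.02,.40])-p0)/6,4))
print("rot/16",np.round((R0.inv()*Rg).as_rotvec()/16,4))
A=np.array([.48,-.02,.4]);pre=np.array([.46,-.01,.083]);pg=np.array([.496,.108,.083])
for n,d in(("over+down",pre-A),("in",pg-pre)): print(n,np.round(Rg.inv().apply(d),4))
```

```text
glass3 [ 0.5735 -0.5062]
glass3 [ 0.5744 -0.5047]
potlid [ 0.4741 -0.5506]
potlid [ 0.4684 -0.5488]
move tool [-0.013   0.024   0.0169]
rot/16 [0.1182 0.0094 0.0556]
over+down [-0.0216  0.317  -0.0057]
in [-0.0508  0.      0.1124]
```

Request:
send_rows:
  steps:
    - [-0.013, 0.024, 0.017, 0, 0, 0, 0.085]
    - [-0.013, 0.024, 0.017, 0, 0, 0, 0.085]
    - [-0.013, 0.024, 0.017, 0, 0, 0, 0.085]
    - [-0.013, 0.024, 0.017, 0, 0, 0, 0.085]
    - [-0.013, 0.024, 0.017, 0, 0, 0, 0.085]
    - [-0.013, 0.024, 0.017, 0, 0, 0, 0.085]

```text
t: 10.55
position: [0.4791, -0.0232, 0.4008]
eef_rot: [[0.962, -0.141, 0.233], [-0.002, -0.859, -0.512], [0.273, 0.492, -0.827]]
ft_force: [-0.1, 0.2, 0.4]
finger_gap: 0.085
finger_force: 0.0
```

Request:
send_rows:
  steps:
    - [0, 0, 0, 0.1182, 0.0094, 0.0556, 0.085]
    - [0, 0, 0, 0.1182, 0.0094, 0.0556, 0.085]
    - [0, 0, 0, 0.1182, 0.0094, 0.0556, 0.085]
    - [0, 0, 0, 0.1182, 0.0094, 0.0556, 0.085]
    - [0, 0, 0, 0.1182, 0.0094, 0.0556, 0.085]
    - [0, 0, 0, 0.1182, 0.0094, 0.0556, 0.085]
    - [0, 0, 0, 0.1182, 0.0094, 0.0556, 0.085]
    - [0, 0, 0, 0.1182, 0.0094, 0.0556, 0.085]
    - [0, 0, 0, 0.1182, 0.0094, 0.0556, 0.085]
    - [0, 0, 0, 0.1182, 0.0094, 0.0556, 0.085]
    - [0, 0, 0, 0.1182, 0.0094, 0.0556, 0.085]
    - [0, 0, 0, 0.1182, 0.0094, 0.0556, 0.085]
    - [0, 0, 0, 0.1182, 0.0094, 0.0556, 0.085]
    - [0, 0, 0, 0.1182, 0.0094, 0.0556, 0.085]
    - [0, 0, 0, 0.1182, 0.0094, 0.0556, 0.085]
    - [0, 0, 0, 0.1182, 0.0094, 0.0556, 0.085]
    - [0, 0, 0, 0, 0, 0, 0.085]

```text
t: 12.68
position: [0.4794, -0.0224, 0.3979]
eef_rot: [[0.747, -0.004, 0.665], [-0.665, -0.002, 0.747], [-0.001, -1.0, -0.004]]
ft_force: [-1.1, 0.4, 0.2]
finger_gap: 0.0853
finger_force: 0.0
```

```bash
python3 log.py
python3 - <<'E'
from plan import *
R=Ro.from_matrix(D[-1][2]);p=np.array(D[-1][1]);Rg=Rh(.85,-1)
print("corr rot",np.round((R.inv()*Rg).as_rotvec(),4),"to pre+.02 tool",np.round(Rg.inv().apply(np.array([.46,-.01,.103])-p),4))
E
```

```text
12.68 [-1.03  -0.309  2.276  1.447  1.847  1.159] [ 0.4794 -0.0224  0.3979] [-1.1  0.4  0.2]
corr rot [ 0.0044 -0.0068 -0.0015] to pre+.02 tool [-0.0227  0.2949 -0.0035]
```

Request:
send_rows:
  steps:
    - [-0.003, 0.042, 0, 0.004, -0.007, -0.001, 0.085]
    - [-0.003, 0.042, 0, 0, 0, 0, 0.085]
    - [-0.003, 0.042, 0, 0, 0, 0, 0.085]
    - [-0.003, 0.042, -0.001, 0, 0, 0, 0.085]
    - [-0.003, 0.042, -0.001, 0, 0, 0, 0.085]
    - [-0.003, 0.042, -0.001, 0, 0, 0, 0.085]
    - [-0.004, 0.043, 0, 0, 0, 0, 0.085]
    - [0, 0.01, 0, 0, 0, 0, 0.085]
    - [0, 0.01, 0, 0, 0, 0, 0.085]
    - [0, 0, 0, 0, 0, 0, 0.085]

```text
t: 13.92
position: [0.4614, -0.0105, 0.0842]
eef_rot: [[0.754, 0.001, 0.657], [-0.657, -0.003, 0.754], [0.003, -1.0, -0.001]]
ft_force: [-0.6, 0.7, 0.5]
finger_gap: 0.085
finger_force: 0.0
```

```bash
python3 log.py
python3 - <<'E'
from bench import manip
import cv2,numpy as np
c=manip.capture("wrist"); print(np.round(c["mount"],3).tolist(),c["fovy"],c["cx"],c["cy"])
cv2.imwrite("pics/wrist1.png",c["image"][:,:,::-1])
E
```

```text
13.93 [-1.053  0.606  2.157  1.257  1.692  0.357] [ 0.4614 -0.0105  0.0842] [-0.6  0.7  0.5]
[[-0.0, -0.96, -0.279, 0.07], [1.0, -0.001, 0.001, 0.0], [-0.001, -0.279, 0.96, -0.142], [0.0, 0.0, 0.0, 1.0]] 59.53742516198446 254.71387298251054 186.42571944651658
```

View pics/wrist1.png

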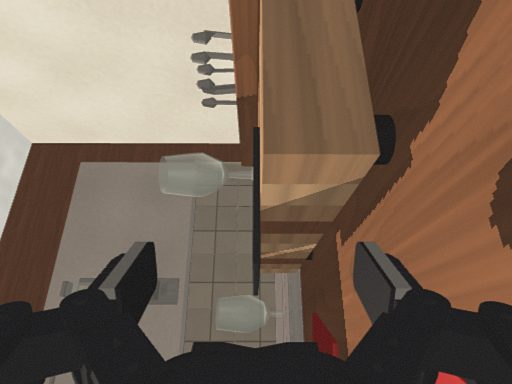

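The dark slate appears edge-on as a thin strip at column 257, rows 125–295. That is centred between the open fingers and clear of the block, so I'm advancing and closing.

Request:
send_rows:
  steps:
    - [-0.0104, 0.001, 0.0224, 0, 0, 0, 0.085]
    - [-0.0104, 0, 0.0224, 0, 0, 0, 0.085]
    - [-0.0104, 0, 0.0224, 0, 0, 0, 0.085]
    - [-0.0104, 0, 0.0224, 0, 0, 0, 0.085]
    - [-0.0104, 0, 0.0224, 0, 0, 0, 0.085]
    - [0, 0, 0, 0, 0, 0, 0.085]

```text
t: 14.72
position: [0.4949, 0.1105, 0.0834]
eef_rot: [[0.756, 0.001, 0.655], [-0.655, -0.0, 0.756], [0.001, -1.0, 0.0]]
ft_force: [0.4, -0.1, -0.5]
finger_gap: 0.085
finger_force: 0.0
```

```bash
python3 log.py
python3 - <<'E'
from bench import manip
import cv2,numpy as np
o=[]
for n,(x0,y0,x1,y1) in dict(scene=(245,155,357,250),side=(185,180,285,275)).items():
    im=manip.capture(n)["image"][y0:y1,x0:x1,::-1]
    o.append(cv2.convertScaleAbs(cv2.resize(im,None,fx=3.5,fy=4.6,interpolation=cv2.INTER_CUBIC),alpha=1.3,beta=15))
cv2.imwrite("pics/grasp.png",np.hstack(o))
E
```

```text
14.72 [-0.742  0.562  2.282  1.545  1.579  0.297] [0.4949 0.1105 0.0834] [ 0.4 -0.1 -0.5]
```

View pics/grasp.png

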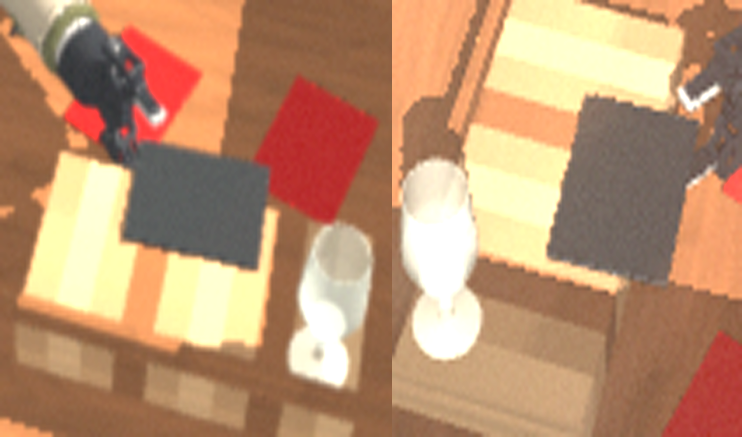

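The fingers straddle the slate's front corner on the -y side, above and below the overhang. Closing now.

Request:
send_rows:
  steps:
    - [0, 0, 0, 0, 0, 0, 0.03]
    - [0, 0, 0, 0, 0, 0, 0]
    - [0, 0, 0, 0, 0, 0, 0]
    - [0, 0, 0, 0, 0, 0, 0]
    - [0, 0, 0, 0, 0, 0, 0]
    - [0, 0, 0, 0, 0, 0, 0]

```text
t: 15.58
position: [0.4953, 0.1091, 0.0829]
eef_rot: [[0.754, 0.001, 0.657], [-0.657, 0.001, 0.754], [0.0, -1.0, 0.001]]
ft_force: [-2.1, -2.8, 5.2]
finger_gap: 0.0053
finger_force: 60.0
```

Gripped, with a 5.3 mm gap at 60 N. Lifting.

Request:
send_rows:
  steps:
    - [0, -0.005, 0, 0, 0, 0, 0]
    - [0, -0.01, 0, 0, 0, 0, 0]
    - [0, -0.015, 0, 0, 0, 0, 0]
    - [0, -0.02, 0, 0, 0, 0, 0]
    - [0, -0.02, 0, 0, 0, 0, 0]
    - [0, -0.015, 0, 0, 0, 0, 0]
    - [0, 0, 0, 0, 0, 0, 0]
    - [0, 0, 0, 0, 0, 0, 0]

```text
t: 16.58
position: [0.495, 0.1094, 0.1668]
eef_rot: [[0.754, -0.001, 0.657], [-0.657, -0.0, 0.754], [-0.001, -1.0, -0.001]]
ft_force: [0.4, 0.2, -2.8]
finger_gap: 0.0054
finger_force: 59.9
```

```bash
python3 log.py
python3 - <<'E'
from plan import *
from bench import manip
import cv2
o=[]
for n,(x0,y0,x1,y1) in dict(scene=(240,135,352,230),side=(185,160,295,255)).items():
    im=manip.capture(n)["image"][y0:y1,x0:x1,::-1]
    o.append(cv2.convertScaleAbs(cv2.resize(im,None,fx=3.5,fy=4.6,interpolation=cv2.INTER_CUBIC),alpha=1.3,beta=15))
cv2.imwrite("pics/lift.png",np.hstack(o))
E
```

```text
16.57 [-0.744  0.217  2.407  1.546  1.583  0.518] [0.495  0.1094 0.1668] [ 0.4  0.2 -2.8]
```

View pics/lift.png

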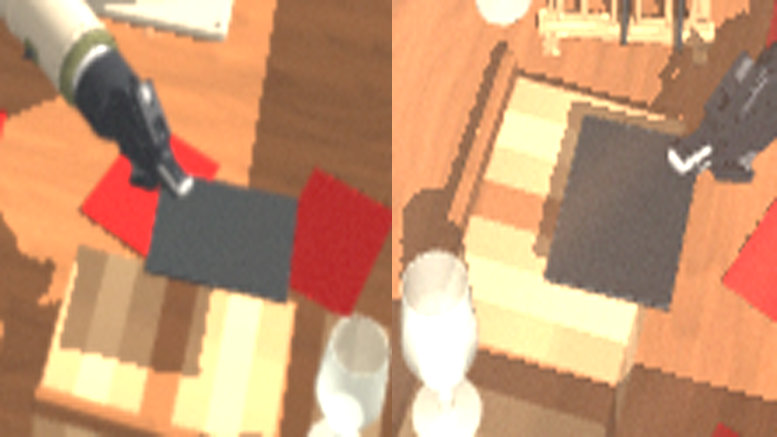

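The slate is held level above the block, with corners at (298,197), (288,300) and (146,270) in the left half and (669,307), (545,280) and (583,115) in the right half. I'll compute its pose in the hand and the placing motion.

```bash
cat > t3.py <<'E'
from plan import *
import geo
R=Ro.from_matrix(D[-1][2]);p=np.array(D[-1][1]);q=np.array(D[-1][0])
cs=[]
for n,x0,y0,ps in(("scene",240,135,[(298,197),(288,300),(146,270)]),("side",185,160,[(277,307),(153,280),(191,115)])):
    c=np.array([geo.onz(n,(u+.5)/3.5-.5+x0,(v+.5)/4.6-.5+y0,.170,True)[:2] for u,v in ps]); cs.append(c); print(n,c.tolist(),"centre",(c[0]+c[2])/2)
    d1=c[0]-c[1];d2=c[1]-c[2];print(" yaw",np.arctan2(-d1[1],-d1[0]),np.arctan2(-d2[0],d2[1]),np.hypot(*d1),np.hypot(*d2))
c=np.mean(cs,0);yaw=np.arctan2(-(c[1]-c[2])[0],(c[1]-c[2])[1]); ctr=np.r_[(c[0]+c[2])/2,p[2]]
print("centre",ctr,"yaw",yaw)
ct=R.inv().apply(ctr-p); print("centre in tool",np.round(ct,4))
th=np.arctan2(R.as_matrix()[1,2],R.as_matrix()[0,2])-yaw
Rf=Rfin(th,1);pf=np.array([.674,-.192,.088])-Rf.apply(ct)
print("theta",th,"final tcp",np.round(pf,4)); np.savez("fin.npz",Rf=Rf.as_matrix(),pf=pf,ct=ct,th=th)
for n,p2,R2,k in[("L1",[.55,0,.30],R,6),("rotf",[.55,0,.30],Rf,14),("L2",pf+[0,0,.12],Rf,8),("place",pf,Rf,6)]:
    p2=np.array(p2);q,i=follow(q,p,R,p2,R2,k);print(n,np.round(p2,3),i,"tool d",np.round(R.inv().apply(p2-p),4),"rot",np.round((R.inv()*R2).as_rotvec(),4));p,R=p2,R2
    print("   slate centre",np.round(p+R.apply(ct),3))
E
python3 t3.py
```

```text
scene [[0.4688, 0.2353], [0.587, 0.2389], [0.5924, 0.0806]] centre [0.5306  0.15795]
 yaw 0.03044744056917114 0.034099222206080526 0.11825480962734664 0.1583920768220431
side [[0.4683, 0.2368], [0.5852, 0.2417], [0.5914, 0.0813]] centre [0.52985 0.15905]
 yaw 0.041891645095928784 0.03863413337947364 0.1170026495426493 0.16051978071253398
centre [0.530225   0.1585     0.16677865] yaw 0.03638180574185488
centre in tool [-0.0057 -0.0001  0.0602]
theta 0.8173758728027621 final tcp [ 0.6823 -0.239   0.125 ]
L1 [0.55 0.   0.3 ] {'err': np.float64(0.0), 'dq': 0.08, 'marg': 0.11, 'q': [-0.85, 0.03, 2.2, 1.49, 1.67, 0.91]} tool d [ 0.1133 -0.1332 -0.0465] rot [0. 0. 0.]
   slate centre [0.585 0.049 0.3  ]
rotf [0.55 0.   0.3 ] {'err': np.float64(0.0), 'dq': 0.14, 'marg': 0.09, 'q': [-0.49, 0.29, 1.39, 0.67, 1.95, 2.57]} tool d [0. 0. 0.] rot [-1.1512 -0.109   1.0685]
   slate centre [0.542 0.047 0.263]
L2 [ 0.682 -0.239  0.245] {'err': np.float64(0.0), 'dq': 0.22, 'marg': 0.08, 'q': [-0.66, 1.08, 0.37, 0.67, 2.24, 2.58]} tool d [ 0.2169 -0.0886 -0.1509] rot [0. 0. 0.]
   slate centre [ 0.674 -0.192  0.208]
place [ 0.682 -0.239  0.125] {'err': np.float64(0.0), 'dq': 0.03, 'marg': 0.11, 'q': [-0.66, 1.14, 0.5, 0.6, 2.09, 2.45]} tool d [0.0875 0.     0.0821] rot [0. 0. 0.]
   slate centre [ 0.674 -0.192  0.088]
```

Request:
send_rows:
  steps:
    - [0.0189, -0.0222, -0.0078, 0, 0, 0, 0]
    - [0.0189, -0.0222, -0.0078, 0, 0, 0, 0]
    - [0.0189, -0.0222, -0.0078, 0, 0, 0, 0]
    - [0.0189, -0.0222, -0.0078, 0, 0, 0, 0]
    - [0.0189, -0.0222, -0.0078, 0, 0, 0, 0]
    - [0.0189, -0.0222, -0.0078, 0, 0, 0, 0]
    - [0, 0, 0, 0, 0, 0, 0]

```text
t: 17.55
position: [0.5507, -0.0019, 0.3014]
eef_rot: [[0.753, 0.002, 0.658], [-0.658, -0.002, 0.753], [0.002, -1.0, -0.0]]
ft_force: [0.2, 1.6, -2.3]
finger_gap: 0.0049
finger_force: 59.9
```

Request:
send_rows:
  steps:
    - [0, 0, 0, -0.0822, -0.0078, 0.0763, 0]
    - [0, 0, 0, -0.0822, -0.0078, 0.0763, 0]
    - [0, 0, 0, -0.0822, -0.0078, 0.0763, 0]
    - [0, 0, 0, -0.0822, -0.0078, 0.0763, 0]
    - [0, 0, 0, -0.0822, -0.0078, 0.0763, 0]
    - [0, 0, 0, -0.0822, -0.0078, 0.0763, 0]
    - [0, 0, 0, -0.0822, -0.0078, 0.0763, 0]
    - [0, 0, 0, -0.0822, -0.0078, 0.0763, 0]
    - [0, 0, 0, -0.0822, -0.0078, 0.0763, 0]
    - [0, 0, 0, -0.0822, -0.0078, 0.0763, 0]
    - [0, 0, 0, -0.0822, -0.0078, 0.0763, 0]
    - [0, 0, 0, -0.0822, -0.0078, 0.0763, 0]
    - [0, 0, 0, -0.0822, -0.0078, 0.0763, 0]
    - [0, 0, 0, -0.0822, -0.0078, 0.0763, 0]
    - [0, 0, 0, 0, 0, 0, 0]
    - [0, 0, 0, 0, 0, 0, 0]

```text
t: 19.55
position: [0.5494, -0.0002, 0.2992]
eef_rot: [[0.121, -0.985, -0.127], [-0.672, -0.175, 0.72], [-0.731, -0.002, -0.683]]
ft_force: [0.5, -0.5, -2.9]
finger_gap: 0.0053
finger_force: 59.6
```

```bash
python3 log.py
cat > t4.py <<'E'
from plan import *
f=np.load("fin.npz");Rf=Ro.from_matrix(f["Rf"]);pf=f["pf"]
R=Ro.from_matrix(D[-1][2]);p=np.array(D[-1][1]);q=np.array(D[-1][0])
print("rot corr",np.round((R.inv()*Rf).as_rotvec(),4))
for n,p2,k in[("L2",pf+[0,0,.15],12),("low",pf+[0,0,.08],6)]:
    q,i=follow(q,p,R,p2,Rf,k);print(n,np.round(p2,3),i,"tool d",np.round(Rf.inv().apply(p2-p),4),"/k",np.round(Rf.inv().apply(p2-p)/k,4));p,R=p2,Rf
E
python3 t4.py
```

```text
19.55 [-0.494  0.292  1.392  0.666  1.953  2.567] [ 5.494e-01 -2.000e-04  2.992e-01] [ 0.5 -0.5 -2.9]
rot corr [-0.0005  0.0022  0.0018]
L2 [ 0.682 -0.239  0.275] {'err': np.float64(0.0), 'dq': 0.17, 'marg': 0.03, 'q': [-0.66, 1.09, 0.31, 0.7, 2.28, 2.63]} tool d [ 0.1943 -0.0893 -0.1719] /k [ 0.0162 -0.0074 -0.0143]
low [ 0.682 -0.239  0.205] {'err': np.float64(0.0), 'dq': 0.03, 'marg': 0.05, 'q': [-0.66, 1.09, 0.43, 0.64, 2.18, 2.53]} tool d [0.0511 0.     0.0479] /k [0.0085 0.     0.008 ]
```

Request:
send_rows:
  steps:
    - [0.0162, -0.0074, -0.0143, 0, 0, 0, 0]
    - [0.0162, -0.0074, -0.0143, 0, 0, 0, 0]
    - [0.0162, -0.0074, -0.0143, 0, 0, 0, 0]
    - [0.0162, -0.0074, -0.0143, 0, 0, 0, 0]
    - [0.0162, -0.0074, -0.0143, 0, 0, 0, 0]
    - [0.0162, -0.0074, -0.0143, 0, 0, 0, 0]
    - [0.0162, -0.0074, -0.0143, 0, 0, 0, 0]
    - [0.0162, -0.0074, -0.0143, 0, 0, 0, 0]
    - [0.0162, -0.0074, -0.0143, 0, 0, 0, 0]
    - [0.0162, -0.0074, -0.0143, 0, 0, 0, 0]
    - [0.0162, -0.0074, -0.0143, 0, 0, 0, 0]
    - [0.0162, -0.0074, -0.0143, 0, 0, 0, 0]
    - [0, 0, 0, 0, 0, 0, 0]
    - [0, 0, 0, 0, 0, 0, 0]

```text
t: 21.3
position: [0.6821, -0.2393, 0.2761]
eef_rot: [[0.121, -0.985, -0.126], [-0.673, -0.174, 0.719], [-0.73, -0.002, -0.683]]
ft_force: [-0.2, 0.2, -1.6]
finger_gap: 0.005
finger_force: 59.6
```

```bash
python3 log.py
python3 - <<'E'
from bench import manip
import cv2,numpy as np
x0,y0,x1,y1=205,95,300,180
im=manip.capture("side")["image"]; cv2.imwrite("side2.png",im[:,:,::-1])
cv2.imwrite("pics/over.png",cv2.convertScaleAbs(cv2.resize(im[y0:y1,x0:x1,::-1],None,fx=7,fy=7,interpolation=cv2.INTER_CUBIC),alpha=1.3,beta=15))
E
python3 t4.py
```

```text
21.3 [-0.661  1.088  0.307  0.703  2.281  2.628] [ 0.6821 -0.2393  0.2761] [-0.2  0.2 -1.6]
rot corr [-0.0015  0.0011  0.0016]
L2 [ 0.682 -0.239  0.275] {'err': np.float64(0.0), 'dq': 0.0, 'marg': 0.03, 'q': [-0.66, 1.09, 0.31, 0.7, 2.28, 2.63]} tool d [ 0.0007 -0.0002  0.001 ] /k [ 0.0001 -0.      0.0001]
low [ 0.682 -0.239  0.205] {'err': np.float64(0.0), 'dq': 0.03, 'marg': 0.05, 'q': [-0.66, 1.09, 0.43, 0.64, 2.18, 2.53]} tool d [0.0511 0.     0.0479] /k [0.0085 0.     0.008 ]
```

View pics/over.png

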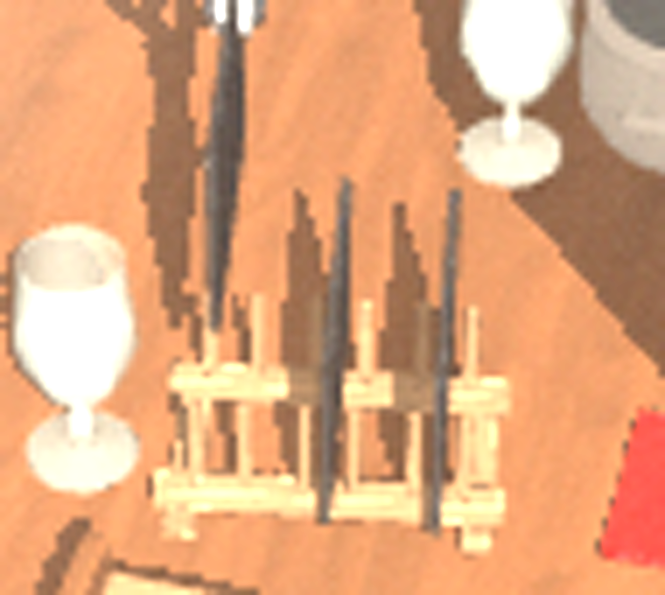

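The held slate's lower +y corner is at (215,328). The stored slates' lower corners are at (325,520) and (432,530), and the empty bay's near-rail dowels are at x≈197 and 243. I'll compare these with the predicted projections.

```bash
cat > t5.py <<'E'
from plan import *
import geo
c=geo.C["side"]
def proj(X):
    E=np.linalg.inv(c["E"]);v=E[:3,:3]@np.array(X)+E[:3,3];u=np.array([c["cx"]+c["f"]*v[0]/v[2],c["cy"]+c["f"]*v[1]/v[2]])
    return np.round((u-[205,95]+.5)*7-.5).astype(int).tolist()
def on(u,v,z): return geo.onz("side",(u+.5)/7-.5+205,(v+.5)/7-.5+95,z,True)[:2]
f=np.load("fin.npz");p=np.array(D[-1][1]);R=Ro.from_matrix(D[-1][2])
S=Ro.from_matrix(R.as_matrix())*Rh(float(f["th"]),-1).inv()
ctr=p+R.apply(f["ct"]);print("held centre",np.round(ctr,4))
for a in((.06,.08),(.06,-.08),(-.06,.08),(-.06,-.08)):
    print("held corner",a,[proj(ctr+S.apply([a[0],a[1],t])) for t in(-.003,.003)])
def rackpts(o,yaw):
    A=Ro.from_euler("z",yaw)
    g=lambda x,y,z:proj(o+A.apply([x,y,z]))
    print("rack",o,yaw,"rail +y ends",g(-.1,.045,.028),g(.1,.045,.028),"-y",g(-.1,-.045,.028),g(.1,-.045,.028))
    print(" dowel tops -y",[g(x,-.045,.09) for x in(.076,.048,-.014,-.076)]," dowel bases +y",[g(x,.045,.028) for x in(.076,.048)])
    print(" stored low+y",g(0,.08,.028),g(-.062,.08,.028)," bay low+y",g(.062,.08,.028),"stored top -y",g(0,-.08,.148),g(-.062,-.08,.148))
rackpts(np.array([.613,-.203,0]),.175)
print("stored low corners",on(325,520,.028),on(432,530,.028),"held low",on(215,328,ctr[2]-.06))
E
python3 t5.py
```

```text
held centre [ 0.6739 -0.1922  0.2392]
held corner (0.06, 0.08) [[217, 332], [206, 331]]
held corner (0.06, -0.08) [[243, 137], [232, 137]]
held corner (-0.06, 0.08) [[213, 157], [201, 156]]
held corner (-0.06, -0.08) [[240, -37], [229, -37]]
rack [ 0.613 -0.203  0.   ] 0.175 rail +y ends [506, 499] [156, 481] -y [512, 389] [172, 372]
 dowel tops -y [[210, 296], [259, 298], [367, 303], [475, 309]]  dowel bases +y [[198, 483], [247, 486]]
 stored low+y [327, 534] [437, 540]  bay low+y [217, 528] stored top -y [347, 185] [456, 190]
stored low corners [ 0.6026 -0.1348] [ 0.5423 -0.1421] held low [ 0.659  -0.1164]
```

Predicted and seen positions agree to about 2 mm, so I'm descending.

Request:
send_rows:
  steps:
    - [0.0095, 0, 0.0089, 0, 0, 0, 0]
    - [0.0095, 0, 0.0089, 0, 0, 0, 0]
    - [0.0095, 0, 0.0089, 0, 0, 0, 0]
    - [0.0095, 0, 0.0089, 0, 0, 0, 0]
    - [0.0095, 0, 0.0089, 0, 0, 0, 0]
    - [0.0095, 0, 0.0089, 0, 0, 0, 0]
    - [0.0095, 0, 0.0089, 0, 0, 0, 0]
    - [0.0095, 0, 0.0089, 0, 0, 0, 0]
    - [0, 0, 0, 0, 0, 0, 0]
    - [0, 0, 0, 0, 0, 0, 0]

```text
t: 22.6
position: [0.6826, -0.2394, 0.1725]
eef_rot: [[0.121, -0.985, -0.126], [-0.673, -0.174, 0.719], [-0.73, -0.002, -0.684]]
ft_force: [0.1, 0.5, -2.1]
finger_gap: 0.0052
finger_force: 59.6
```

Request:
send_rows:
  steps:
    - [0.007, 0, 0.0066, 0, 0, 0, 0]
    - [0.007, 0, 0.0066, 0, 0, 0, 0]
    - [0.0035, 0, 0.0033, 0, 0, 0, 0]
    - [0, 0, 0, 0, 0, 0, 0]
    - [0, 0, 0, 0, 0, 0, 0]

```text
t: 23.22
position: [0.6826, -0.2393, 0.1483]
eef_rot: [[0.12, -0.985, -0.126], [-0.673, -0.174, 0.719], [-0.73, -0.002, -0.684]]
ft_force: [-0.1, 0.2, -1.8]
finger_gap: 0.0049
finger_force: 59.6
```

Request:
send_rows:
  steps:
    - [0.0044, 0, 0.0041, 0, 0, 0, 0]
    - [0.0044, 0, 0.0041, 0, 0, 0, 0]
    - [0.0044, 0, 0.0041, 0, 0, 0, 0]
    - [0, 0, 0, 0, 0, 0, 0]
    - [0, 0, 0, 0, 0, 0, 0]

```text
t: 23.85
position: [0.6826, -0.2393, 0.13]
eef_rot: [[0.12, -0.985, -0.126], [-0.673, -0.174, 0.719], [-0.73, -0.001, -0.684]]
ft_force: [-0.4, -0.5, -2.2]
finger_gap: 0.005
finger_force: 59.6
```

Request:
send_rows:
  steps:
    - [0.0015, 0, 0.0014, 0, 0, 0, 0]
    - [0, 0, 0, 0, 0, 0, 0]

```text
t: 24.1
position: [0.6826, -0.2393, 0.1279]
eef_rot: [[0.12, -0.985, -0.126], [-0.673, -0.174, 0.719], [-0.73, -0.001, -0.684]]
ft_force: [0.6, -0.3, -2.3]
finger_gap: 0.0051
finger_force: 59.6
```

Request:
send_rows:
  steps:
    - [0.0011, 0, 0.001, 0, 0, 0, 0]
    - [0, 0, 0, 0, 0, 0, 0]
    - [0, 0, 0, 0, 0, 0, 0]

```text
t: 24.48
position: [0.6827, -0.2394, 0.1267]
eef_rot: [[0.12, -0.985, -0.126], [-0.673, -0.174, 0.719], [-0.73, -0.002, -0.684]]
ft_force: [-0.3, -0.7, -0.6]
finger_gap: 0.0053
finger_force: 59.8
```

Request:
send_rows:
  steps:
    - [0.0011, 0, 0.001, 0, 0, 0, 0]
    - [0, 0, 0, 0, 0, 0, 0]
    - [0, 0, 0, 0, 0, 0, 0]

```text
t: 24.85
position: [0.6828, -0.2397, 0.1261]
eef_rot: [[0.121, -0.985, -0.125], [-0.673, -0.174, 0.719], [-0.729, -0.003, -0.684]]
ft_force: [0.8, -2.6, 6.6]
finger_gap: 0.0049
finger_force: 60.7
```

Request:
send_rows:
  steps:
    - [0, 0, 0, 0, 0, 0, 0.01]
    - [0, 0, 0, 0, 0, 0, 0.015]
    - [0, 0, 0, 0, 0, 0, 0.03]
    - [0, 0, 0, 0, 0, 0, 0.03]
    - [0, 0, 0, 0, 0, 0, 0.03]
    - [0, 0, 0, 0, 0, 0, 0.03]

```text
t: 25.6
position: [0.6826, -0.2394, 0.1249]
eef_rot: [[0.12, -0.985, -0.126], [-0.673, -0.174, 0.719], [-0.73, -0.001, -0.684]]
ft_force: [0.1, 0.6, -0.2]
finger_gap: 0.0299
finger_force: 0.0
```

Request:
send_rows:
  steps:
    - [0, 0, -0.008, 0, 0, 0, 0.03]
    - [0, 0, -0.015, 0, 0, 0, 0.03]
    - [0, 0, -0.02, 0, 0, 0, 0.03]
    - [0, 0, -0.02, 0, 0, 0, 0.03]
    - [0, 0, -0.02, 0, 0, 0, 0.03]
    - [0, 0, -0.02, 0, 0, 0, 0.03]
    - [0, 0, 0, 0, 0, 0, 0.03]
    - [0, 0, 0, 0, 0, 0, 0.03]

```text
t: 26.6
position: [0.682, -0.3027, 0.1943]
eef_rot: [[0.123, -0.986, -0.112], [-0.68, -0.166, 0.715], [-0.723, -0.011, -0.691]]
ft_force: [-0.6, 0.2, -0.3]
finger_gap: 0.0298
finger_force: 0.0
```

```bash
cat > t6.py <<'E'
from bench import manip
import cv2,numpy as np
from t5 import on
im=manip.capture("side")["image"]; 
a=cv2.resize(im[95:180,205:300],None,fx=7,fy=7,interpolation=cv2.INTER_CUBIC).astype(int)
dark=(a.max(2)<85)
for r in range(120,560,20):
    x=np.flatnonzero(dark[r]); g=np.split(x,np.flatnonzero(np.diff(x)>1)+1) if len(x) else []
    print(r,[(int(k[0]),int(k[-1])) for k in g if len(k)>3])
E
python3 t6.py | grep -v -e held -e rack -e dowel -e stored; python3 log.py
```

```text
120 []
140 []
160 []
180 []
200 [(237, 241)]
220 [(235, 242), (342, 346)]
240 [(233, 242), (341, 347)]
260 [(228, 243), (341, 347)]
280 [(225, 242), (339, 347), (448, 451)]
300 [(222, 244), (334, 347), (446, 452)]
320 [(220, 247), (333, 347), (445, 451)]
340 [(222, 247), (331, 346), (444, 451)]
360 [(214, 245), (328, 345)]
380 [(214, 236), (327, 339)]
400 [(215, 235), (329, 339), (439, 444)]
420 [(215, 234), (327, 339), (439, 445)]
440 [(218, 234), (327, 334), (439, 443)]
460 [(221, 233), (328, 335), (439, 443)]
480 [(221, 224)]
500 [(216, 220)]
520 [(432, 436)]
540 []
26.65 [-0.718  1.352  0.022  0.685  2.317  2.586] [ 0.682  -0.3024  0.194 ] [0.3 0.6 0. ]
```

```bash
python3 -c "
from bench import manip
print(manip.job_done())"
```

```text
the job is handed in; nothing more can be done
None
```

The slate was slid out over the front edge, gripped at the overhanging corner, lifted and released standing in the rear (+x) bay; the last camera measurement and zero contact force look right, and the job is handed in (no verdict returned).

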